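# Follow a crack in a fossil slab with a reading lens at focal height

## Robot

A 6-joint arm with a two-finger parallel gripper is mounted at the origin on the work surface. World frame = base frame: x ahead of the robot, y to its left, z up, the work surface at z = 0. Lengths are in m, angles in rad, forces in N, time in s.
With the tool pointing down it reaches from about 0.25 to 0.725 m from the base axis. Payload 4 kg.
Tool frame: the origin (TCP) lies midway between the tips of the shut fingers; the grasp point (between the pads) lies 19 mm behind it (bot.grip_point_offset is the distance from the TCP to the grasp point, in m); z points along the fingers, y is the line along which they close (so a half turn about z gives the same grasp; the last joint's range is limited). The gripper opens to 85 mm and grips with 20 to 120 N. Pads are 22 mm wide; open, the fingers measure 114 mm over their backs; the gripper's body (76 mm by 85 mm) begins 54 mm behind the grasp point. The pads swing forward as they close: fully open they stand 13 mm farther back than shut.
Start: joints at [1.35, 0.241, 0.005, 1.335, 0, 1.571], TCP at [0.11, 0.488, 0.231] pointing down, gripper open.
Joint ranges: [-2.72, 2.72], [-1.05, 1.87], [-1.09, 1.28], [-1.99, 2.15], [-1.42, 1.44], [-3.14, 3.14]. Speed limits (rad/s): [2.79, 2.79, 3.14, 3.14, 3.14, 3.14].

## Interface

Orientations are given as a unit quaternion [x, y, z, w].
In Python, from workcell import bot gives the robot as it stands.
- The arm moves only by the tool step_arm, never from a script. Its argument "targets" is text: rows parted by semicolons, each of 7 numbers parted by spaces: the opening, from -1 (shut) to 1 (fully open), so that 0 is half open, then the shift along the world's x, y, z normalised to -1 to 1, where 1 is 0.5 m, then the turn, a rotation vector about the world's x, y, z normalised to -1 to 1, where 1 is pi/4 rad. In form: gripper x y z wx wy wz; .... A call has 1 to 10 rows; each row is the pose to reach, as a shift and turn from the pose commanded when the call began; what a row does not reach only later rows make up. A row lasts 1/12 s, in which the tool goes at most 41.7 mm and 7.16 degrees, less where a joint would pass 70% of its speed; a pose out of reach is approached as far as the arm can. A call with a number of a shift or a turn outside -1 to 1 is refused whole. A call with a gripper value outside its range is refused whole. The fingers move at their own pace and stop on an object; the grip force is fixed at half the most. Time passes only in rows, so rows that repeat a pose let the fingers close. It gives the time, the measured TCP pose, the force, the opening and the grip force at its end, in the units of the state.
- bot.get_obs(): the state, without advancing time (a new reading comes with each control period).
- bot.camera(name): name is "scene" or "top"; returns the picture (400x640x3 uint8, red, green, blue); there is no depth.
- bot.camera_info(name): a dict with "vertical_fov" (degrees; the focal length in pixels is half the picture's height over the tangent of half this angle, whatever the lens; pixels are square), "cx", "cy" (the principal point, pixels), "D" ([k1, k2, p1, p2, k3] as OpenCV has them; the pictures are not rectified), "pose" (4x4, takes a point from camera to world coordinates). Camera axes: x right, y up, looking along -z (the intrinsics and any distortion apply to the point x, -y, -z); pixel columns grow to the right and rows downward; lengths in m; the calibration is good to about 2 mm. A picture is of the moment at which its call begins. camera_info takes no time and is no camera call.
- bot.job_done(): hands the job in; it is judged then, once.
The state is a dict: "clock": time; "joint_pos": joint angles; "joint_vel": joint speeds; "tau": joint torques, N m; "eef_pos": TCP position; "tool_rot": TCP orientation; "ft_force": force on the tool from outside, world axes, zero at the start; "ft_torque": the same for the moment, N m; "grip_width": finger opening in m; "grasp_force": force on a finger pad.
Only numpy, scipy, OpenCV 4.12 (cv2) and the standard library are available. Lean on these libraries where they do the work, as an engineer would, in place of code of your own. Each camera call takes 0.05 s, during which the arm holds its last target. There are 200 camera calls.

## Task

Take the reading lens from its rest by the handle and inspect the mended crack in the fossil slab: start with the lens centred over the crack's end beside the coiled fossil, then follow both legs of the crack slowly, a few centimetres per second, to its other end, with the lens level and at the height of the gauge's pointer tip all along. Finish still holding the lens there, level, still and at pointer height: do not put it down or let go. Do not touch the slab or its gauge with the lens or knock the gauge's pointer, and leave the jar, objective, slide box and dish where they are.

Things in the scene. Friction and masses are not known exactly. Their poses are not given: they have to be found in the camera images.
- loupe: Reading lens, 110 g: round lens in a dark rim, 72 mm across, 12 mm thick; straight flat-sided black handle 16 mm wide, 14 mm high, ending in a steel cap. Origin: centre of the lens, mid-thickness; z is the lens axis (up). The handle runs along -x in the lens's mid-plane, 35 to 147 mm from the origin; it balances about 80 mm along -x: grip there, across the 16 mm, so that the lens does not sag.
- rest: Fixed grey rest carrying the lens, left or right of the slab: base 130 x 56 x 6 mm, two notched uprights (8 mm thick, 32 wide, 43 high) at x = +37 and -43 mm that hold the handle's middle 43 mm above the bench; the handle is free between them. Origin: underside, roughly beneath the lens's balance point; x points along the handle to the lens.
- stage: Fixed black board 175 x 150 x 12 mm (x -55 to 120, y -75 to 75 mm) with a pale fossil slab 90 x 124 x 16 mm, its top 28 mm above the bench; origin on the bench under the slab's centre, z up. Raised coiled fossil, 33 mm across, 5 high, at x 24, y -40. The gauge's 10 mm steel post is at x 100, y 50, 155 mm tall: with the lens's handle towards -x (the robot's side) the gripper stays clear.
- crack_start (a point): End of the dark crack line beside the coiled fossil, on the slab's top face. Stage frame x = -14, y = -50 mm. The inspection starts here.
- crack_mid1 (a point): Middle of the crack's first straight leg, on the slab's top face (x = 0, y = -25 mm).
- crack_bend (a point): The bend, where the crack's two straight 57 mm legs meet (x = 14, y = 0 mm).
- crack_mid2 (a point): Middle of the crack's second straight leg (x = 0, y = 25 mm).
- crack_end (a point): Other end of the crack, on the gauge post's side in y (x = -14, y = 50 mm). The inspection finishes here.
- pointer_tip (a point): Tip of the small aluminium pointer on the gauge's post, at stage x = 62, y = 50 mm; it reaches 38 mm from the post's axis towards the slab. Its height marks the focal height for the lens centre; set anew each time, 85 to 130 mm above the bench. It stays where it is unless pushed.
- jar: Loose closed specimen jar, 54 mm across, 75 mm tall; origin under its centre. Leave alone.
- objective: Loose steel microscope objective standing upright, 32 mm across, 45 mm tall; origin under its centre. Leave alone.
- slidebox: Loose wooden slide box, 90 x 75 x 32 mm; origin under its centre. Leave alone.
- dish: Loose round glass dish, 90 mm across, 16 mm high; origin under its centre. Leave alone.
Mind the look-alikes: they are no part of the job. Several things have the shape of the stage; the one meant has the colours described above. What is shaped like the loupe but brown is not meant.

How it is judged:
On the way, in this order (a step that is already met when the one before it is completed fails the run):
1. the lens is lifted off its rest in the gripper (height (world z) of loupe above 0.065 m and contact force between loupe and rest below 0.1 N and contact force between the fingers and loupe above 0.5 N), for 0.1 s.
2. held level at pointer height over the crack's start beside the coiled fossil (horizontal distance between loupe and crack_start below 0.012 m and z of loupe in the frame of pointer_tip between -0.007 and 0.007 m and angle between loupe's own z axis and vertical below 0.12 rad and contact force between the fingers and loupe above 0.5 N), for 0.2 s.
3. level at pointer height over the middle of the first leg (horizontal distance between loupe and crack_mid1 below 0.012 m and z of loupe in the frame of pointer_tip between -0.007 and 0.007 m and angle between loupe's own z axis and vertical below 0.12 rad and contact force between the fingers and loupe above 0.5 N), for 0.2 s.
4. level at pointer height over the bend (horizontal distance between loupe and crack_bend below 0.012 m and z of loupe in the frame of pointer_tip between -0.007 and 0.007 m and angle between loupe's own z axis and vertical below 0.12 rad and contact force between the fingers and loupe above 0.5 N), for 0.2 s.
5. level at pointer height over the middle of the second leg (horizontal distance between loupe and crack_mid2 below 0.012 m and z of loupe in the frame of pointer_tip between -0.007 and 0.007 m and angle between loupe's own z axis and vertical below 0.12 rad and contact force between the fingers and loupe above 0.5 N), for 0.2 s.
At the end, for the whole second after the job is handed in: The lens is held in the fingers and nothing else, still (under 20 mm/s), its centre within 12 mm (seen from above) of the crack's end and within 7 mm of the pointer tip's height, tilted less than 0.12 rad; the pointer has not moved by 5 mm nor any bystander by 20 mm (horizontal distance between loupe and crack_end below 0.012 m and z of loupe in the frame of pointer_tip between -0.007 and 0.007 m and angle between loupe's own z axis and vertical below 0.12 rad and contact force between the fingers and loupe above 0.5 N and linear speed of loupe below 0.02 m/s and angular speed of loupe below 0.2 rad/s and contact force between loupe and stage below 0.1 N and contact force between loupe and rest below 0.1 N and distance of pointer_tip from where it was at the start of the episode below 0.005 m and distance of each of jar, objective, slidebox, dish from where it was at the start of the episode below 0.02 m); the arm keeps its last pose, push and grip.
It fails at once if the lens moves faster than 0.12 m/s while at pointer height over the slab (horizontal distance between loupe and crack_bend below 0.055 m and z of loupe in the frame of pointer_tip between -0.007 and 0.007 m and linear speed of loupe above 0.12 m/s).
It fails at once if the lens touches the slab, its board or its gauge (contact force between loupe and stage above 1 N).
It fails at once if the gauge's pointer is knocked (distance of pointer_tip from where it was at the start of the episode above 0.005 m).
It fails at once if a bystander is disturbed (distance of any of jar, objective, slidebox, dish from where it was at the start of the episode above 0.02 m).
It also fails if it takes over 51 s, if anything falls off the work surface, if the arm or the gripper's body presses on something with over 40 N, if the wrist force passes 120 N, or if a joint passes its speed limit or range.

## Working session

There is one attempt and no reset: what is moved stays moved. The work goes in short steps, Python scripts to look and compute and a tool call to move; the robot and the scene stay as the last step left them, time stands still between calls to the robot, and variables do not carry over. Pictures are saved under pics/ and viewed, at most 10 in all, crops included, and the job is handed in when it is done.

Besides the shell and the picture viewer there is one more tool, called after "Emit:" as name(argument=value, ...) on one line, values as JSON. step_arm: Moves the arm, as the interface text tells. Scaled input: -1 to 1 covers 0.5 m each way for a shift and pi/4 rad each way for a turn. Its arguments: {"type":"object","properties":{"targets":{"type":"string"}},"required":["targets"]}

```bash
mkdir -p pics
python3 - <<'E'
from workcell import bot
import cv2
for n in("scene","top"):
    cv2.imwrite(f"pics/{n}0.png",bot.camera(n)[:,:,::-1]); i=bot.camera_info(n); print(n,i)
o=bot.get_obs();print(o['eef_pos'],o['tool_rot'],o['clock'],o['grip_width'])
E
```

```text
scene {'vertical_fov': 44.54242363239933, 'cx': 319.85406163036834, 'cy': 197.32534531222754, 'D': array([-0.02889176,  0.        ,  0.        ,  0.        ,  0.        ]), 'pose': array([[-0.54625609, -0.58101895,  0.60334175,  1.29703495],
       [ 0.83761111, -0.37594245,  0.39632676,  0.5070288 ],
       [-0.00345158,  0.72186166,  0.69202878,  0.97289837],
       [ 0.        ,  0.        ,  0.        ,  1.        ]])}
top {'vertical_fov': 46.76890918805893, 'cx': 313.2181138138724, 'cy': 194.84357705224994, 'D': array([-0.12795956,  0.        ,  0.        ,  0.        ,  0.        ]), 'pose': array([[-0.10719741,  0.97272784, -0.20569218,  0.22638271],
       [-0.99422605, -0.10588109,  0.01742883,  0.01764583],
       [-0.00482541,  0.20637284,  0.97846153,  1.53722731],
       [ 0.        ,  0.        ,  0.        ,  1.        ]])}
[0.10935837 0.48731728 0.23050785] [ 1.10157589e-01  9.93913687e-01 -9.34663829e-04 -1.18643130e-04] 0.1 0.08564853605892685
```

View pics/scene0.png

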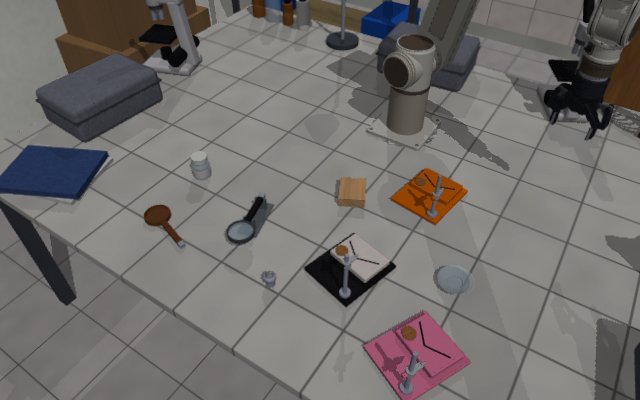

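View pics/top0.png

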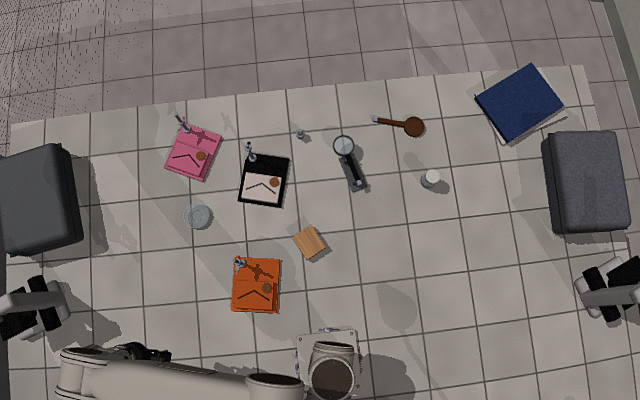

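The scene shows the black stage near (350,268) and the loupe at (240,231). In the top view the stage is at (264,180) and the loupe's lens at (344,146), with its handle running down to about (360,185). I'll enlarge both.

Run:
```python
import cv2
a=cv2.imread("pics/top0.png")[125:215,230:380];cv2.imwrite("pics/tc.png",cv2.resize(a,None,fx=5.3333,fy=5.3333,interpolation=cv2.INTER_CUBIC))
a=cv2.imread("pics/scene0.png")[185:305,220:400];cv2.imwrite("pics/sc.png",cv2.resize(a,(800,533),interpolation=cv2.INTER_CUBIC))
```

```text
(no output)
```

View pics/tc.png

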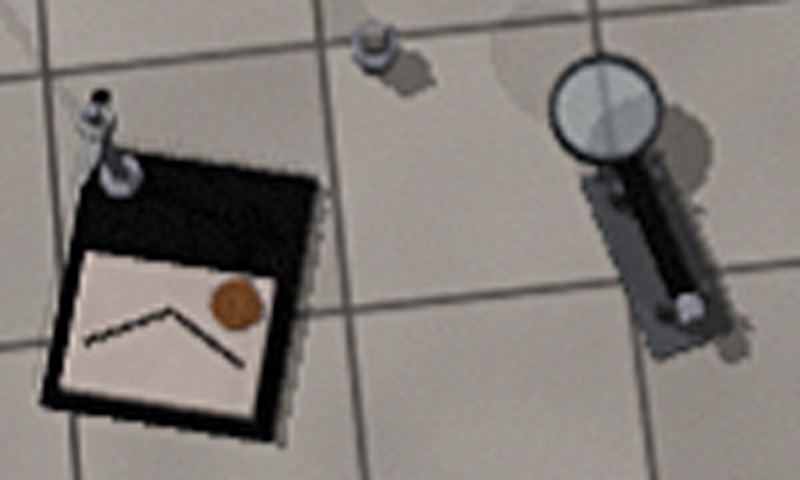

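View pics/sc.png

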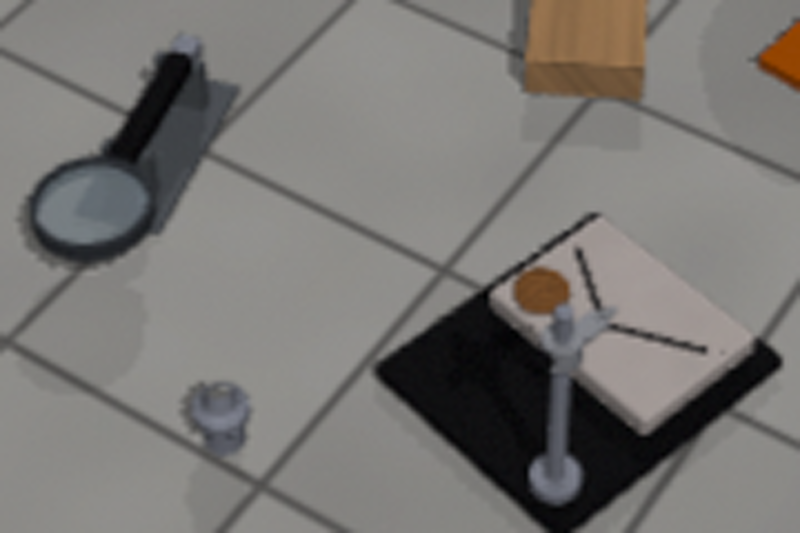

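```bash
cat > h.py <<'E'
from workcell import bot
import numpy as np, cv2
from scipy.optimize import least_squares
I={n:bot.camera_info(n) for n in("scene","top")}
def proj(n,P):
    i=I[n];T=np.linalg.inv(i['pose']);f=200/np.tan(np.radians(i['vertical_fov']/2))
    q=(T[:3,:3]@np.atleast_2d(P).T).T+T[:3,3]; q=q*[1,-1,-1]
    return cv2.projectPoints(q,np.zeros(3),np.zeros(3),np.array([[f,0,i['cx']],[0,f,i['cy']],[0,0,1.]]),i['D'])[0][:,0]
def full(n,uv):
    o,s={'top':((230,125),16/3),'scene':((220,185),40/9)}[n]
    return np.array(o)+(np.array(uv)+.5)/s-.5
def rel(p,L):
    L=np.array(L,float)/1000;c,s=np.cos(p[2]),np.sin(p[2])
    return np.c_[p[0]+c*L[:,0]-s*L[:,1],p[1]+s*L[:,0]+c*L[:,1],L[:,2]]
E
cat > fit.py <<'E'
from h import *
def fit(D,x0):
    f=lambda p:np.concatenate([(proj(n,rel(p,[d[:3] for d in v]))-np.array([full(n,d[3:]) for d in v])).ravel() for n,v in D.items()])
    r=least_squares(f,x0,loss='soft_l1');print(r.x.round(4),f(r.x).reshape(-1,2).round(1).tolist());return r.x
S={'top':[(45,62,28,86,250),(45,-62,28,277,278),(-45,-62,28,252,417),(-45,62,28,60,388),(-14,-50,28,241,366),(14,0,28,171,311),(-14,50,28,85,345),(120,-75,12,317,180),(-55,-75,12,276,440),(-55,75,12,42,405)],
'scene':[(-45,-62,28,598,214),(45,-62,28,490,298),(45,62,28,640,424),(-45,62,28,752,343),(-14,-50,28,578,250),(-14,50,28,706,350),(120,-75,12,377,370),(-55,75,12,781,360)]}
p=fit(S,[.5,.2,0]);[fit({n:S[n]},p) for n in S]
L={'top':[(0,0,43,607,110),(-143,0,48,690,303)],'scene':[(0,0,43,92,208),(-143,0,48,186,45)]}
q=fit(L,[.6,-.05,.3])
for h in range(80,136,10):
    P=rel(p,[(62,50,h)])
    for n in I:
        o,s={'top':((230,125),16/3),'scene':((220,185),40/9)}[n]
        print(h,n,((proj(n,P)[0]-o+.5)*s-.5).round(1),end=' ')
print(rel(p,[(-14,-50,28),(0,-25,28),(14,0,28),(0,25,28),(-14,50,28)]).round(4))
print('grip',rel(q,[(-80,0,43)]).round(4))
im=cv2.imread("pics/scene0.png")[235:300,325:380];cv2.imwrite("pics/g.png",cv2.resize(im,None,fx=9,fy=9,interpolation=cv2.INTER_CUBIC))
E
python3 fit.py
```

```text
[ 0.5916  0.1618 -0.2586] [[-0.4, -0.6], [-0.1, -0.6], [0.1, -0.7], [-0.3, -0.7], [0.2, -0.7], [0.1, -0.6], [0.2, -1.1], [0.1, -1.5], [-0.7, -0.7], [-0.5, -0.7], [0.7, -1.0], [-0.3, -2.0], [1.4, -0.7], [1.6, -2.4], [-0.0, -0.4], [-0.2, -0.2], [-0.7, -1.4], [1.1, -1.3]]
[ 0.589   0.1616 -0.2577] [[-0.2, 0.2], [0.0, 0.1], [0.3, 0.0], [-0.2, 0.1], [0.3, 0.1], [0.2, 0.2], [0.3, -0.3], [0.2, -0.7], [-0.5, 0.1], [-0.4, 0.1]]
[ 0.5953  0.1625 -0.2602] [[0.3, 0.0], [-0.8, -1.0], [0.9, 0.5], [1.2, -1.3], [-0.5, 0.6], [-0.6, 1.0], [-1.3, -0.3], [0.7, -0.1]]
[ 0.7043 -0.1278  0.2641] [[-0.5, -1.1], [0.3, 0.6], [-0.2, 0.3], [0.2, -0.9]]
80 scene [612.9 364.1] 80 top [ 95.7 201.4] 90 scene [613.8 352. ] 90 top [ 93.4 196.9] 100 scene [614.8 339.8] 100 top [ 91.  192.4] 110 scene [615.8 327.4] 110 top [ 88.6 187.8] 120 scene [616.8 314.8] 120 top [ 86.2 183.1] 130 scene [617.9 302.1] 130 top [ 83.8 178.4] [[0.5653 0.117  0.028 ]
 [0.5852 0.1376 0.028 ]
 [0.6052 0.1582 0.028 ]
 [0.598  0.1859 0.028 ]
 [0.5909 0.2137 0.028 ]]
grip [[ 0.6271 -0.1486  0.043 ]]
```

View pics/g.png

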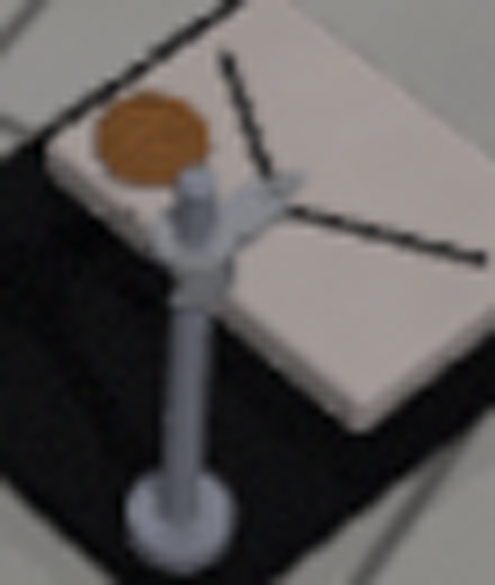

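Pointer tip at (298,178) in this crop, about 0.125 m high. Moving to above the handle.

Emit:
step_arm(targets="1 0.52 -0.64 0 0 0 0.615;1 0.52 -0.64 0 0 0 0.615;1 0.52 -0.64 0 0 0 0.615;1 0.52 -0.64 0 0 0 0.615;1 0.52 -0.64 0 0 0 0.615;1 0.52 -0.64 0 0 0 0.615;1 0.52 -0.64 0 0 0 0.615;1 0.52 -0.64 0 0 0 0.615;1 0.52 -0.64 0 0 0 0.615;1 0.52 -0.64 0 0 0 0.615")

```text
clock: 0.93
eef_pos: [0.3625, 0.1753, 0.2312]
tool_rot: [-0.131, 0.991, 0.0, -0.0]
ft_force: [1.3, 0.7, 0.8]
grip_width: 0.0855
grasp_force: 0.0
```

Emit:
step_arm(targets="1 0.514 -0.632 0 0 0 0;1 0.514 -0.632 0 0 0 0;1 0.514 -0.632 0 0 0 0;1 0.514 -0.632 0 0 0 0;1 0.514 -0.632 0 0 0 0;1 0.514 -0.632 0 0 0 0;1 0.514 -0.632 -0.2 0 0 0;1 0.514 -0.632 -0.2 0 0 0;1 0.514 -0.632 -0.2 0 0 0;1 0.514 -0.632 -0.2 0 0 0")

```text
clock: 1.77
eef_pos: [0.609, -0.1275, 0.1403]
tool_rot: [-0.131, 0.991, 0.0, -0.0]
ft_force: [0.1, -0.2, 0.2]
grip_width: 0.0855
grasp_force: 0.0
```

Emit:
step_arm(targets="1 0 0 0 0 0 0;1 0 0 0 0 0 0;1 0 0 0 0 0 0")

```text
clock: 2.02
eef_pos: [0.6078, -0.1257, 0.1412]
tool_rot: [-0.131, 0.991, 0.001, -0.001]
ft_force: [0.2, 0.4, 0.3]
grip_width: 0.0855
grasp_force: 0.0
```

Run:
```python
from h import *
o=bot.get_obs();print(o['eef_pos'],o['tool_rot'],o['clock'])
a=bot.camera("top")[115:215,290:420,::-1];b=bot.camera("scene")[155:255,190:320,::-1]
cv2.imwrite("pics/a.png",cv2.resize(np.vstack([a,b]),None,fx=3,fy=3,interpolation=cv2.INTER_CUBIC))
p=o['eef_pos'];print(proj('top',p)-[290,115],proj('scene',p)-[190,155])
```

```text
[ 0.60781495 -0.12569379  0.14116333] [-1.30563832e-01  9.91439306e-01  5.20045988e-04 -9.58360686e-04] 2.0167
[[57.8101023  48.52786561]] [[70.66880158 27.42449774]]
```

View pics/a.png

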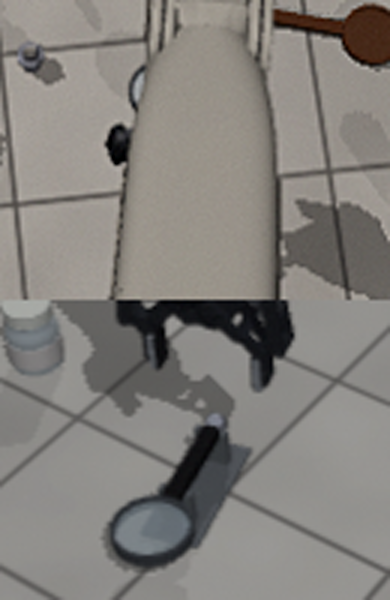

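Top view is blocked by the arm; in the scene the fingertips (152,360),(262,385) straddle the handle line. Correcting and descending.

Emit:
step_arm(targets="1 0.038 -0.046 0 0 0 0;1 0.038 -0.046 -0.06 0 0 0;1 0.038 -0.046 -0.12 0 0 0;1 0.038 -0.046 -0.16 0 0 0;1 0.038 -0.046 -0.2 0 0 0;1 0.038 -0.046 -0.234 0 0 0;1 0.038 -0.046 -0.234 0 0 0;1 0.038 -0.046 -0.234 0 0 0")

```text
clock: 2.78
eef_pos: [0.6273, -0.1478, 0.0262]
tool_rot: [-0.132, 0.991, -0.0, 0.0]
ft_force: [-0.1, -0.2, -0.3]
grip_width: 0.0849
grasp_force: 0.0
```

Run:
```python
from h import *
o=bot.get_obs();print(o['eef_pos'],o['tool_rot'],o['clock'])
b=bot.camera("scene")[185:255,210:300,::-1]
cv2.imwrite("pics/b.png",cv2.resize(b,None,fx=7,fy=7,interpolation=cv2.INTER_CUBIC))
```

```text
[ 0.62727629 -0.14775669  0.02617041] [-1.31501135e-01  9.91315997e-01 -4.74084367e-05  2.09065706e-04] 2.7833
```

View pics/b.png

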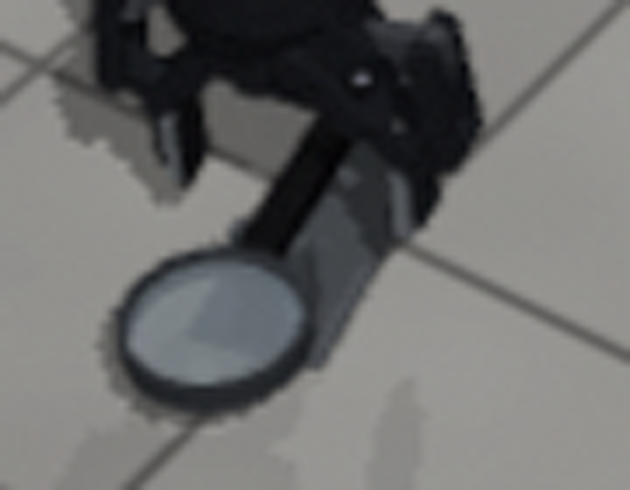

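The handle is centred between the fingers, and the lens is at (213,325). Closing, then lifting.

Emit:
step_arm(targets="-1 0 0 0 0 0 0;-1 0 0 0 0 0 0;-1 0 0 0 0 0 0;-1 0 0 0 0 0 0;-1 0 0 0 0 0 0;-1 0 0 0 0 0 0;-1 0 0 0 0 0 0;-1 0 0 0 0 0 0;-1 0 0 0 0 0 0;-1 0 0 0 0 0 0")

```text
clock: 3.67
eef_pos: [0.6278, -0.149, 0.0253]
tool_rot: [-0.131, 0.991, -0.0, 0.0]
ft_force: [-0.6, 0.3, 4.7]
grip_width: 0.0148
grasp_force: 59.1
```

Emit:
step_arm(targets="-1 0 0 0 0 0 0;-1 0 0 0 0 0 0;-1 0 0 0.01 0 0 0;-1 0 0 0.02 0 0 0;-1 0 0 0.04 0 0 0;-1 0 0 0.06 0 0 0;-1 0 0 0.08 0 0 0;-1 0 0 0.1 0 0 0;-1 0 0 0.12 0 0 0;-1 0 0 0.14 0 0 0")

```text
clock: 4.5
eef_pos: [0.6276, -0.1489, 0.0964]
tool_rot: [-0.131, 0.991, -0.0, 0.0]
ft_force: [0.4, -0.7, -0.5]
grip_width: 0.0147
grasp_force: 58.6
```

Emit:
step_arm(targets="-1 0 0 0.04 0 0 0;-1 -0.01 0.02 0.09 0 0 -0.05;-1 -0.03 0.07 0.09 0 0 -0.12;-1 -0.06 0.13 0.09 0 0 -0.2;-1 -0.1 0.2 0.09 0 0 -0.28;-1 -0.14 0.28 0.09 0 0 -0.36;-1 -0.17 0.35 0.09 0 0 -0.44;-1 -0.21 0.42 0.09 0 0 -0.52;-1 -0.24 0.48 0.09 0 0 -0.6;-1 -0.26 0.53 0.09 0 0 -0.666")

```text
clock: 5.33
eef_pos: [0.4956, 0.1182, 0.1409]
tool_rot: [0.131, 0.991, 0.0, -0.0]
ft_force: [0.8, -0.4, -0.5]
grip_width: 0.0146
grasp_force: 58.6
```

Emit:
step_arm(targets="-1 -0.01 0.02 0 0 0 0;-1 -0.019 0.043 0 0 0 0;-1 -0.019 0.043 0 0 0 0;-1 -0.019 0.043 0 0 0 0;-1 -0.019 0.043 0 0 0 0")

```text
clock: 5.75
eef_pos: [0.4886, 0.1367, 0.14]
tool_rot: [0.131, 0.991, -0.0, 0.0]
ft_force: [0.8, 0.2, -0.4]
grip_width: 0.0148
grasp_force: 58.6
```

Run:
```python
from h import *
o=bot.get_obs();print(o['eef_pos'],o['tool_rot'],o['clock'],o['grasp_force'])
t=bot.camera("top")[:,:,::-1];s=bot.camera("scene")[:,:,::-1]
cv2.imwrite("pics/t2.png",t);cv2.imwrite("pics/s2.png",s)
p=o['eef_pos'];l=p+np.array([.0773,-.0205,.0177]);print(proj('top',l),proj('scene',l))
a=t[120:220,230:330];b=s[200:300,300:400]
cv2.imwrite("pics/c.png",cv2.resize(np.hstack([a,b]),None,fx=4,fy=4,interpolation=cv2.INTER_CUBIC))
```

```text
[0.48862915 0.13671038 0.14001156] [ 1.30542785e-01  9.91442615e-01 -2.11841162e-04  2.77782661e-04] 5.75 58.6081463098526
[[271.5977629  183.38891531]] [[351.34960313 204.37126914]]
```

View pics/c.png

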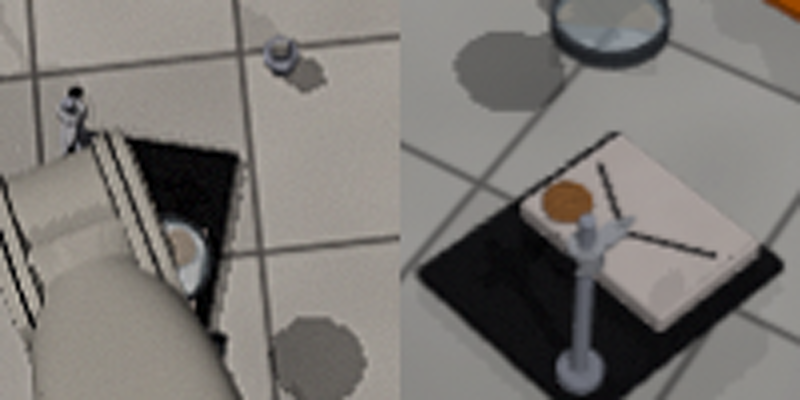

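The loupe is held level. Scene rim extents in the crop: left 552, right 671, bottom 68. Top view: right edge 209, top edge 217. I'll compare these with the predicted silhouette to get each camera's bias.

```bash
cat > sil.py <<'E'
from h import *
def sil(n,c):
    t=np.linspace(0,2*np.pi,90)
    P=np.vstack([np.c_[c[0]+.036*np.cos(t),c[1]+.036*np.sin(t),0*t+c[2]+d] for d in(-.006,.006)])
    u=proj(n,P);return np.r_[u.min(0),u.max(0)]
E
python3 - <<'E'
from sil import *
l=np.array([.4886,.1367,.14])+[.0773,-.0205,.0177]
print('scene L T R B',sil('scene',l),'obs',338-.4,0,367.75-.4,216.6); print('top',sil('top',l),'obs top 173.9 right 281.8')
# scanlines for objective edges
s=cv2.imread('pics/s2.png');g=cv2.cvtColor(s,cv2.COLOR_BGR2GRAY)
print(g[204,330:376]);print(g[206:224,352],g[206:224,353]);print(g[180:220,352])
t=cv2.cvtColor(cv2.imread('pics/t2.png'),cv2.COLOR_BGR2GRAY);print(t[184,272:292]);print(t[166:184,274],t[166:184,276])
E
```

```text
scene L T R B [336.152665   192.15809091 366.68742436 217.04396715] obs 337.6 0 367.35 216.6
top [259.68139148 171.55476018 283.4416195  195.27980173] obs top 173.9 right 281.8
[145 146 145 146 145 145 146  94  49 106 127 129 125 121 121 120 120 119
 118 118 118 119 118 117 119 121 128 132 131 131 131 129 130 131 135 110
  67  81 126 141 141 141 140 140 140 140]
[120 114 115 121 128 137 115  52  39  39  51  99 144 145 144 146 147 146] [120 116 123 129 142 143 115  52  37  38  45  90 145 145 145 146 146 146]
[120 121 121 121 122 121 122 122 122 122 122 118  91  52  54  98 106 117
 127 122 119 120 118 118 118 119 120 114 115 121 128 137 115  52  39  39
  51  99 144 145]
[104  73 130 121 115 119 123 139 131  84  37  15   2  30  56  71 108 109
 118 131]
[  2  14   9   5   2   6   1  13  29  71 137 138 122 121 129 126 127 131] [  7  11   8   5   2  10   6   1  18  30 113 136 124 121 119 124 121 124]
```

Run:
```python
from h import *
p=[.5945,.161,-.259]
def mk(f,n,x,y,w,h,bias):
    a=cv2.imread(f)[y:y+h,x:x+w].astype(float);a=np.clip((a/255)**.8*255*1.25-20,0,255).astype(np.uint8)
    a=cv2.resize(a,None,fx=14,fy=14,interpolation=cv2.INTER_CUBIC)
    for L,c in[((62,50,110),(0,0,255)),((62,50,120),(0,255,0)),((62,50,130),(255,0,0)),((100,50,155),(255,0,255)),((14,0,28),(0,255,255)),((-14,50,28),(0,255,255)),((100,50,12),(255,0,255))]:
        u=((proj(n,rel(p,[L]))[0]+bias-[x,y]+.5)*14).astype(int);cv2.circle(a,tuple(u.tolist()),3,c,-1);print(n,L,u)
    return a
a=mk('pics/s2.png','scene',335,243,28,42,[.73,0]);b=mk('pics/top0.png','top',240,137,27,42,[-.4,.9])
cv2.imwrite('pics/d.png',np.hstack([a,b]))
```

```text
scene (62, 50, 110) [328 230]
scene (62, 50, 120) [331 190]
scene (62, 50, 130) [334 150]
scene (100, 50, 155) [168 174]
scene (14, 0, 28) [296 217]
scene (-14, 50, 28) [611 298]
scene (100, 50, 12) [140 717]
top (62, 50, 110) [ 90 326]
top (62, 50, 120) [ 84 314]
top (62, 50, 130) [ 78 301]
top (100, 50, 155) [ 92 109]
top (14, 0, 28) [307 642]
top (-14, 50, 28) [ 83 724]
top (100, 50, 12) [176 291]
```

View pics/d.png

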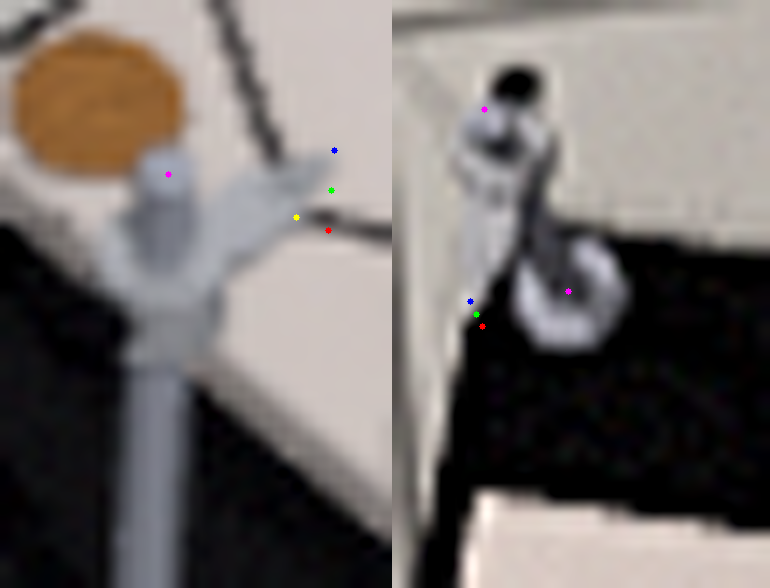

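The pointer tip is at (325,160) in the left panel, giving h ≈ 0.1275 m; the overlay agrees with the slab and post. Descending slowly over crack_start.

Emit:
step_arm(targets="-1 0.0046 0 -0.006 0 0 0;-1 0.0046 0 -0.012 0 0 0;-1 0.0046 0 -0.018 0 0 0;-1 0.0046 0 -0.024 0 0 0;-1 0.0046 0 -0.03 0 0 0;-1 0.0046 0 -0.036 0 0 0;-1 0.0046 0 -0.042 0 0 0;-1 0.0046 0 -0.048 0 0 0;-1 0.0046 0 -0.054 0 0 0;-1 0.0046 0 -0.06 0 0 0")

```text
clock: 6.68
eef_pos: [0.4902, 0.1377, 0.1096]
tool_rot: [0.13, 0.992, -0.0, 0.0]
ft_force: [0.1, 0.1, -0.8]
grip_width: 0.015
grasp_force: 58.6
```

Emit:
step_arm(targets="-1 0 0 0 0 0 0;-1 0 0 0 0 0 0;-1 0 0 0 0 0 0;-1 0 0 0 0 0 0;-1 0 0 0 0 0 0;-1 0 0 0 0 0 0")

```text
clock: 7.18
eef_pos: [0.4904, 0.1377, 0.1101]
tool_rot: [0.13, 0.992, 0.0, 0.0]
ft_force: [-0.0, -0.3, -1.9]
grip_width: 0.015
grasp_force: 58.6
```

Run:
```python
from sil import *
o=bot.get_obs();print(o['eef_pos'],o['tool_rot'],o['clock'])
s=bot.camera("scene")[:,:,::-1];cv2.imwrite('pics/s3.png',s)
l=o['eef_pos']+np.array([.0773,-.0205,.0177]);print(l,sil('scene',l))
g=cv2.cvtColor(s,cv2.COLOR_BGR2GRAY);r=int(proj('scene',l)[0,1]);c=int(proj('scene',l)[0,0])
print(c,r,g[r,c-20:c+22],g[r-20:r+22,c+1])
x,y=315,195;a=cv2.resize(s[y:y+75,x:x+100],None,fx=8,fy=8,interpolation=cv2.INTER_CUBIC)
cv2.imwrite('pics/e.png',a)
```

```text
[0.49037278 0.13765438 0.11007395] [1.30069084e-01 9.91504918e-01 8.36675438e-05 1.54553458e-04] 7.1833
[0.56767278 0.11715438 0.12777395] [335.85982501 201.58659386 365.88997205 226.411972  ]
350 213 [ 97  98  96  96 124 137 139  95  74 126 133 127 127 127 128 126 120 115
 117 124 127 127 127 127 127 127 127 127 127 138 146 146 146 147 121  71
  62 125 145 146 140 126] [ 82  83  83  81  82  79  66  64  61  55  48  79 105 111 121 116 116 120
 126 128 127 129 142 147 148 152 152 153 143  74  45  38  39  74 147 147
 147 146 147 142 112  70]
```

View pics/e.png

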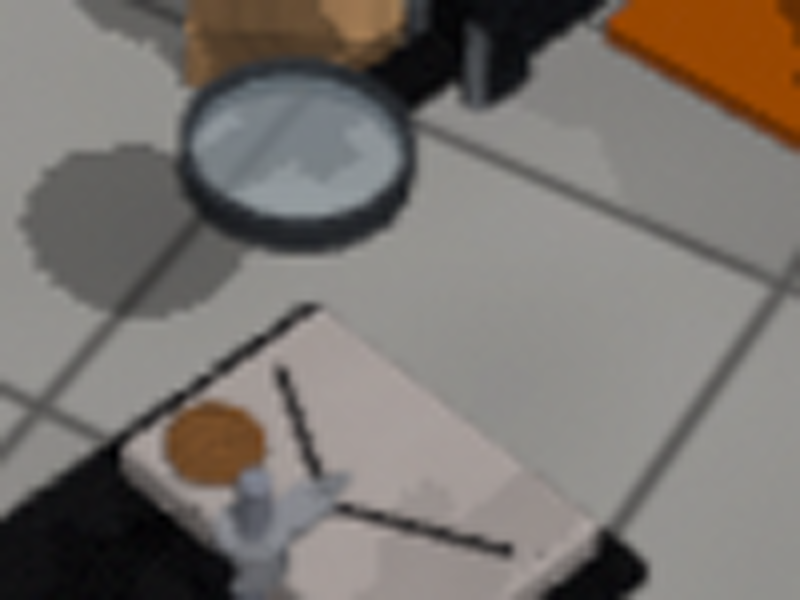

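Level, with height matching the prediction (bottom edge at 226.2 px against 226.4). Following the first leg with short pauses.

Emit:
step_arm(targets="-1 0.005 0.005 0 0 0 0;-1 0.01 0.01 0 0 0 0;-1 0.015 0.015 0 0 0 0;-1 0.02 0.02 0 0 0 0;-1 0.025 0.025 0 0 0 0;-1 0.03 0.03 0 0 0 0;-1 0.035 0.035 0 0 0 0;-1 0.04 0.04 0 0 0 0;-1 0.04 0.04 0 0 0 0;-1 0.04 0.04 0 0 0 0")

```text
clock: 8.07
eef_pos: [0.5103, 0.1578, 0.1098]
tool_rot: [0.13, 0.992, -0.0, -0.0]
ft_force: [-0.1, -1.1, 0.2]
grip_width: 0.015
grasp_force: 58.6
```

Emit:
step_arm(targets="-1 0 0 0 0 0 0;-1 0.005 0.005 0 0 0 0;-1 0.01 0.01 0 0 0 0;-1 0.015 0.015 0 0 0 0;-1 0.02 0.02 0 0 0 0;-1 0.025 0.025 0 0 0 0;-1 0.03 0.03 0 0 0 0;-1 0.035 0.035 0 0 0 0;-1 0.04 0.04 0 0 0 0;-1 0.04 0.04 0 0 0 0")

```text
clock: 8.9
eef_pos: [0.5309, 0.1782, 0.1099]
tool_rot: [0.13, 0.992, 0.0, 0.0]
ft_force: [-0.3, 0.5, -0.9]
grip_width: 0.0148
grasp_force: 58.6
```

Emit:
step_arm(targets="-1 0 0 0 0 0 0;-1 0 0 0 0 0 0;-1 0 0 0 0 0 0")

```text
clock: 9.15
eef_pos: [0.5301, 0.1775, 0.1099]
tool_rot: [0.13, 0.991, -0.0, -0.0]
ft_force: [-0.1, 0.9, -0.7]
grip_width: 0.0151
grasp_force: 58.6
```

Emit:
step_arm(targets="-1 -0.002 0.007 0 0 0 0;-1 -0.004 0.014 0 0 0 0;-1 -0.005 0.021 0 0 0 0;-1 -0.007 0.028 0 0 0 0;-1 -0.009 0.035 0 0 0 0;-1 -0.011 0.042 0 0 0 0;-1 -0.012 0.049 0 0 0 0;-1 -0.014 0.056 0 0 0 0;-1 -0.014 0.056 0 0 0 0;-1 -0.014 0.056 0 0 0 0")

```text
clock: 9.98
eef_pos: [0.5232, 0.2059, 0.1099]
tool_rot: [0.13, 0.992, -0.0, 0.0]
ft_force: [0.1, -0.0, -2.3]
grip_width: 0.0148
grasp_force: 58.6
```

Emit:
step_arm(targets="-1 0 0 0 0 0 0;-1 -0.002 0.007 0 0 0 0;-1 -0.004 0.014 0 0 0 0;-1 -0.005 0.021 0 0 0 0;-1 -0.007 0.028 0 0 0 0;-1 -0.009 0.035 0 0 0 0;-1 -0.011 0.042 0 0 0 0;-1 -0.012 0.049 0 0 0 0;-1 -0.014 0.056 0 0 0 0;-1 -0.014 0.056 0 0 0 0")

```text
clock: 10.82
eef_pos: [0.516, 0.2344, 0.1099]
tool_rot: [0.13, 0.992, 0.0, -0.0]
ft_force: [-0.9, -0.3, -0.2]
grip_width: 0.0152
grasp_force: 58.6
```

Emit:
step_arm(targets="-1 0 0 0 0 0 0;-1 0 0 0 0 0 0;-1 0 0 0 0 0 0;-1 0 0 0 0 0 0;-1 0 0 0 0 0 0;-1 0 0 0 0 0 0;-1 0 0 0 0 0 0;-1 0 0 0 0 0 0")

```text
clock: 11.48
eef_pos: [0.5163, 0.2336, 0.1099]
tool_rot: [0.13, 0.991, -0.0, 0.0]
ft_force: [0.2, -0.5, -1.0]
grip_width: 0.0145
grasp_force: 58.6
```

Run:
```python
from sil import *
o=bot.get_obs();print(o['eef_pos'],o['tool_rot'],o['clock'],abs(o['joint_vel']).max())
s=bot.camera("scene")[:,:,::-1]
l=o['eef_pos']+np.array([.0773,-.0205,.0177]);print(l,sil('scene',l))
g=cv2.cvtColor(s,cv2.COLOR_BGR2GRAY);c,r=proj('scene',l)[0].astype(int)
print(c,r,g[r,c-20:c+22],g[r-20:r+22,c+1])
```

```text
[0.51625971 0.23355738 0.10990549] [ 1.30116818e-01  9.91498670e-01 -1.76632884e-05  7.07154807e-06] 11.4833 0.0016885007667720032
[0.59355971 0.21305738 0.12760549] [365.16289621 223.56416827 396.92029467 250.43908319]
380 236 [ 98  99  98  98  98  99  71  52  81 120 131 130 131 133 135 145 150 150
 140 131 131 131 133 134 146 150 151 152 151 152 151 151 151 152 137 100
  59  63 131 148 149 149] [100 110 147 148 149 144 115  94  57  49  79 102 113 132 131 132 131 132
 131 131 131 134 150 150 151 150 149 150 150 137  52  43  39  46  88 143
 143 144 151 159 159 159]
```

Still, level and where predicted. Handing in.

```bash
python3 -c "
from workcell import bot
print(bot.job_done())"
```

```text
the job is handed in; nothing more can be done
None
```

I lifted the lens by its handle, traced both legs of the crack at about 4 cm/s, and handed in with it held still and level over the crack's end at my estimate of pointer height (about 0.1275 m); the hand-in returned no verdict.

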